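# Hold the cash box lid open

## Task

Pull the wooden tray that carries the tin cash box out of its cubby until it reaches its stop, and leave it out. Then lift the cash box's lid by the small steel tab at its front until it stands open at about 60 degrees from shut, and keep holding it steady there so that a colleague can count the coins; the lid falls shut if let go, so finish while still holding it. Leave the yo-yo, spinning top, abacus and compass beside it where they are.

Things in the scene. Friction and masses are not known exactly. Their poses are not given: they have to be found in the camera images.
- cubby: Fixed wooden cubby on the desk, open at the front, 270 mm wide, 200 mm deep, 120 mm high (its top board overhangs the sides and front by up to 6 mm). Origin on the desk, under the middle of its open front; its own x points from the open front into the cubby, y to the left seen from the front, z up. The tray slides out along its -x.
- tray (a joint): How far the wooden tray is pulled out, m: 0 = in, 0.145 = at its stop; starts 0 to 30 mm out. Slides with about 3 N of friction, stays where left. 236 mm wide, upper face 20 mm above the desk. Fixed on it: the grey tin cash box, 130 mm deep, 190 mm wide, top 82 mm above the desk, front wall level with the cubby's front when the tray is in.
- tray_knob (a point): Centre of the round wooden pull knob of the tray, 78 mm above the desk, on a 12 mm post that stands in the middle of the tray's front end, 95 mm ahead of the cash box's front wall. Knob 24 mm in diameter, 26 mm high, top at 91 mm. Free all round for fingers. Moves with the tray.
- lid_tab (a point): The same point on the lid's tab. Opening angle = tilt of its z axis from vertical: 0 shut, 60 degrees wanted, hinge limit 109. Hinge line along the cubby's y at the box's back: with the lid shut, 172 mm behind (cubby +x) and 2 mm above this point. No latch, no stiffness: its weight (0.18 kg) shuts it when let go. With the tray in it is under the cubby's top board and must stay shut.
- yoyo: Red wooden yo-yo lying flat, 56 mm in diameter, 30 mm high; origin under its centre. Bystander.
- top: Beech spinning top standing on the flat end of its stem, 52 mm in diameter, 60 mm high; origin under its centre. Bystander.
- abacus: Small wooden abacus, standing, 150 mm long (its y), 50 mm deep, 110 mm high; origin under its centre. Bystander.
- compass: Nickel-plated drawing compass lying flat, legs a little apart, about 145 mm long (its x), 10 mm high; origin under its middle. Bystander.
- lid: The cash box's lid. Origin: centre of the steel barrel of its lifting tab, which lies along y, 16 mm in diameter, 18 mm long, on a 10 mm wide, 6 mm thick tongue from the middle of the lid's front edge; 40 mm ahead of the box's front wall, 55 mm behind the tray knob, 76 mm above the desk when shut. Pinched on its flat ends from above it turns between the fingers. Axes as the cubby's when shut.

How it is judged:
By the outcome, as a careful person would: the job done as asked, in the order asked, and still so for the second after the job is handed in, while the arm keeps its last pose, push and grip.
It also fails if it takes over 51 s, if anything falls off the work surface, if the arm or the gripper's body presses on something with over 40 N, if the wrist force passes 120 N, or if a joint passes its speed limit or range.

## Robot

A 7-joint arm with a two-finger parallel gripper is mounted at the origin on the work surface. World frame = base frame: x ahead of the robot, y to its left, z up, the work surface at z = 0. Lengths are in mm, angles in degrees, forces in N, time in s.
With the tool pointing down it reaches from about 400 to 925 mm from the base axis. Payload 5.6 kg.
Tool frame: the origin (TCP) lies on the centre line of the jaws, within the pads' length; the fingertips stand 14 mm ahead of it and the grasp point (between the pads) lies 5 mm behind it; z points along the fingers, y is the line along which they close (so a half turn about z gives the same grasp; the last joint's range is limited). The gripper opens to 85 mm and grips with 20 to 120 N. Pads are 22 mm wide; open, the fingers measure 114 mm over their backs; the gripper's body (76 mm by 85 mm) begins 54 mm behind the grasp point. The pads swing forward as they close: fully open they stand 13 mm farther back than shut.
Start: joints at [70.13, 26.786, -0.665, 91.828, 0.344, 61.387, -3.226], TCP at [194.406, -620.253, 245.29] pointing down, gripper open.
Joint ranges: [-144.91, 144.91], [-17.63, 115.5], [-89.93, 88.59], [15.96, 139.68], [-74.01, 254.01], [8.47, 105.57], [-167.45, 167.45]. Speed limits (degrees/s): [147.25, 147.25, 180, 180, 180, 180, 180].

## Interface

Orientations are given as a 3x3 rotation matrix whose columns are the frame's x, y, z axes.
In Python, from plant import read_state, capture, close_job, trace, spot_point gives the robot as it stands.
- The arm moves only by the tool step_arm, never from a script. Its argument "targets" is one flat list of numbers, 6 for each row, row after row: the shift along the tool's x, y, z in mm, then the turn, a rotation vector about the tool's x, y, z in rad. In form: [x, y, z, rx, ry, rz, x, y, z, rx, ry, rz, ...]. A call has 1 to 12 rows; each row shifts and turns the commanded pose from where the row before left it, along the tool's axes as they then stand; what a row does not reach is not made up. A row lasts 1/10 s, in which the tool goes at most 50 mm and 8.59 degrees, less where a joint would pass 70% of its speed; a pose out of reach is approached as far as the arm can. A call is refused whole if a number of a shift passes 50 or a number of a turn 0.15, either way. A call with a gripper value outside its range is refused whole. "gripper" is the finger opening in mm, from 0 to 85.4, set as the call begins (left out, the last holds). The fingers move at their own pace and stop on an object; "force" is the grip in N (left out, the last holds). Time passes only in rows, so rows that do not move let the fingers close. It gives the time, the measured TCP pose, the force, the opening and the grip force at its end, in the units of the state.
- read_state(): the state, without advancing time (a new reading comes with each control period).
- capture(name): name is "scene" or "top" or "wrist"; returns a dict with "pixels" (420x560x3 uint8, red, green, blue), "intrinsics" (3x3 intrinsics, pixels), "rvec" (rotation vector, rad) and "tvec" (3), from world to camera coordinates, as OpenCV has them. Camera axes: x right, y down, z forward; pixel columns grow to the right and rows downward; lengths in mm; the calibration is good to about 2 mm. The wrist camera is an equidistant fisheye: a pixel r from the principal point sees the ray r / f radians off the axis. A picture is of the moment at which its call begins. There is no depth.
- close_job(): hands the job in; it is judged then, once.
Trained networks look in a picture, given as the dict that the camera call returned (one of the last four; its "shot" number tells which), for a name from the list of things; names that differ only in an ending like _2 or _b are one class to them, and where a whole thing is asked for, a point or a joint stands for the part that bears it (a point fixed in the world has none). Each returns a list of dicts, best first, with "score" (0 to 1); they miss things now and then, are a little off and sometimes report something else, mostly with a low value. They report only what shows in the picture. A call takes as long as a camera call.
- trace(query, picture): "mask" (420x560 bool, what is visible of it).
- spot_point(query, picture): "location" ([x, y, z] in mm, in world coordinates, good to about 4 mm: a listed point, or the origin of a listed thing).
The state is a dict: "clock": time; "joints": joint angles; "joint_velocities": joint speeds; "joint_torque": joint torques, N m; "eef_pos": TCP position; "orientation": TCP orientation; "contact_force": force on the tool from outside, world axes, zero at the start; "moment": the same for the moment, N m; "finger_gap": finger opening in mm; "finger_force": force on a finger pad.
Only numpy, scipy, OpenCV 4.12 (cv2) and the standard library are available. Lean on these libraries where they do the work, as an engineer would, in place of code of your own. Each camera call takes 0.05 s, during which the arm holds its last target. There are 200 camera calls.

## Working session

There is one attempt and no reset: what is moved stays moved. The work goes in short steps, Python scripts to look and compute and a tool call to move; the robot and the scene stay as the last step left them, time stands still between calls to the robot, and variables do not carry over. Pictures are saved under pics/ and viewed, at most 10 in all, crops included, and the job is handed in when it is done.

Besides the shell and the picture viewer there is one more tool, called after ">>>" as name(argument=value, ...) on one line, values as JSON. step_arm: Moves the arm, as the interface text tells. Its arguments: {"type":"object","properties":{"targets":{"type":"array"},"gripper":{"type":"number"},"force":{"type":"number"}},"required":["targets"]}

```bash
mkdir -p pics
cat > h.py <<'E'
import numpy as np,cv2
from plant import *
def save(p,n): cv2.imwrite('pics/'+n,p["pixels"][:,:,::-1])
E
python3 - <<'E'
from h import *
s=read_state(); print(s["clock"],s["eef_pos"],np.round(s["orientation"],3).tolist(),s["finger_gap"])
a=capture("scene");b=capture("top")
save(a,"a.png");save(b,"b.png")
im=np.hstack([a["pixels"],b["pixels"]])[:,:,::-1]; cv2.imwrite('pics/ab.png',cv2.resize(im,(800,300)))
for p in (a,b):
  for q in ["cubby","tray_knob","lid_tab","lid","yoyo","top","abacus","compass"]:
    print(q,[(np.round(r["location"]).tolist(),round(r["score"],2)) for r in spot_point(q,p)[:2]])
E
```

```text
0.0 [ 194.23740207 -619.74677829  244.33393971] [[0.954, 0.299, -0.001], [0.299, -0.954, 0.002], [-0.0, -0.002, -1.0]] 85.31235564351
cubby [([689.0, 106.0, -1.0], 0.77)]
tray_knob [([588.0, 89.0, 79.0], 0.84)]
lid_tab [([643.0, 98.0, 74.0], 0.51)]
lid [([637.0, 96.0, 77.0], 0.61)]
yoyo [([558.0, -161.0, -1.0], 0.9)]
top [([503.0, 291.0, -3.0], 0.51)]
abacus [([641.0, 342.0, 4.0], 0.94), ([713.0, -105.0, -2.0], 0.35)]
compass [([715.0, -106.0, -4.0], 0.73)]
cubby [([684.0, 106.0, 0.0], 0.85), ([643.0, 97.0, 76.0], 0.49)]
tray_knob [([587.0, 88.0, 78.0], 0.67)]
lid_tab [([638.0, 94.0, 76.0], 0.6), ([588.0, 84.0, 78.0], 0.46)]
lid [([643.0, 94.0, 76.0], 0.89)]
yoyo [([562.0, -161.0, 1.0], 0.63)]
top [([506.0, 294.0, 1.0], 0.91)]
abacus [([644.0, 340.0, -2.0], 0.78)]
compass [([715.0, -105.0, -1.0], 0.7), ([561.0, -161.0, -1.0], 0.28)]
```

View pics/b.png

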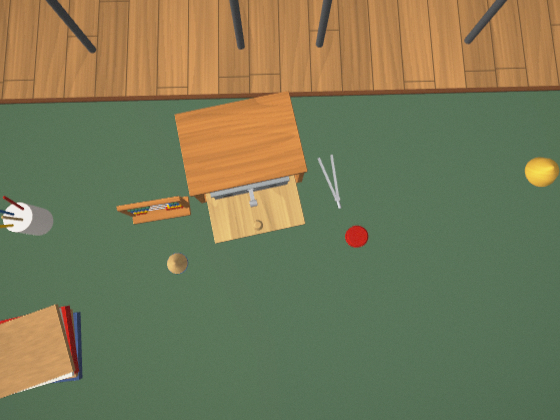

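View pics/a.png

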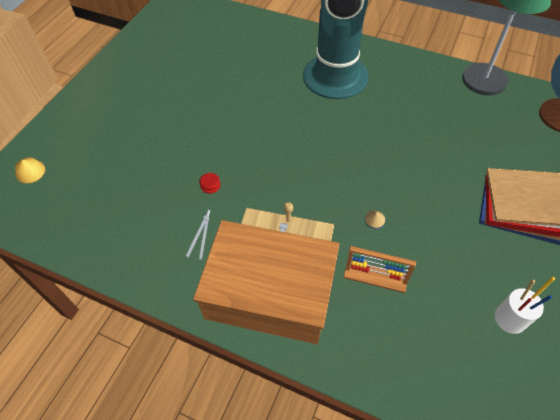

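The top view shows the cubby (roughly 175–306, 93–196), turned about 10°. The knob is at about (258,225), the tab at about (253,198), and the bystanders are clear of the tray's path. Next I refine the yaw.

```bash
cat >> h.py <<'E'
def ray(p,uv,z):
    K=p["intrinsics"];R=cv2.Rodrigues(np.array(p["rvec"],float))[0];t=np.array(p["tvec"],float).ravel()
    d=np.linalg.inv(K)@np.array([uv[0],uv[1],1.]); d=R.T@d; c=-R.T@t
    return c+d*(z-c[2])/d[2]
def plan(target,yaw):
    "one-row-frame displacement: turn about tool z first, then shift in new axes"
    s=read_state();R=np.array(s["orientation"]);c,n=np.cos(np.radians(yaw)),np.sin(np.radians(yaw))
    T=np.array([[c,n,0],[n,-c,0],[0,0,-1.]])
    rv=cv2.Rodrigues(R.T@T)[0].ravel()
    print("turn",np.round(rv,4),"shift",np.round(T.T@(np.array(target)-s["eef_pos"]),1), "clock",s["clock"])
E
python3 - <<'E'
from h import *
b=capture("top")
m=trace("cubby",b)[0]["mask"].astype(np.uint8)
cs=cv2.findContours(m,cv2.RETR_EXTERNAL,cv2.CHAIN_APPROX_NONE)[0];c=max(cs,key=cv2.contourArea)
q=np.array([ray(b,x[0],120) for x in c])[:,:2].astype(np.float32)
r=cv2.minAreaRect(q);print(r)
k=(588,88.5);print("yaw knob->tab/cubby", np.degrees(np.arctan2(106-88.5,686.5-588)),np.degrees(np.arctan2(94-88.5,642-588)))
plan((588,88.5,200),10)
E
```

```text
((720.64208984375, 112.14691162109375), (327.4925537109375, 285.4051818847656), 10.24938678741455)
yaw knob->tab/cubby 10.074332730102768 5.815626529491238
turn [0.     0.     0.1292] shift [ 510.7 -629.6   45.3] clock 1.0
```

>>> step_arm(targets=[0,0,0,0,0,0.129,20,-25,0,0,0,0,30,-37,0,0,0,0,30,-37,0,0,0,0,30,-37,0,0,0,0,30,-37,0,0,0,0,30,-37,0,0,0,0,30,-37,0,0,0,0,30,-37,0,0,0,0,30,-37,0,0,0,0,30,-37,0,0,0,0,30,-37,0,0,0,0], gripper=70)

```text
clock: 2.2
eef_pos: [441.6, -174.0, 245.7]
orientation: [[0.985, 0.174, 0.001], [0.174, -0.985, -0.001], [0.001, 0.001, -1.0]]
contact_force: [0.5, -0.3, -0.0]
finger_gap: 69.7
finger_force: 0.0
```

```bash
python3 -c "
from h import *
plan((588,88.5,200),10)"
```

```text
turn [ 0.0008 -0.0009 -0.    ] shift [ 189.7 -233.1   45.7] clock 2.2
```

>>> step_arm(targets=[30,-37,7,0,0,0,30,-37,7,0,0,0,30,-37,7,0,0,0,30,-37,7,0,0,0,30,-37,7,0,0,0,25,-31,6,0,0,0,15,-17,4,0,0,0,0,0,0,0,0,0,0,0,0,0,0,0])

```text
clock: 3.1
eef_pos: [587.2, 86.7, 199.9]
orientation: [[0.985, 0.174, -0.001], [0.174, -0.985, -0.001], [-0.001, 0.0, -1.0]]
contact_force: [-0.2, -1.0, 0.6]
finger_gap: 70.1
finger_force: 0.0
```

Run:
```python
from h import *
w=capture("wrist"); save(w,"w1.png")
for q in ["tray_knob","lid_tab","lid"]:
    print(q,[(np.round(r["location"]).tolist(),round(r["score"],2)) for r in spot_point(q,w)[:2]])
plan((588,88.5,200),10)
```

```text
tray_knob [([586.0, 88.0, 78.0], 0.86)]
lid_tab [([641.0, 100.0, 78.0], 0.67)]
lid [([640.0, 99.0, 76.0], 0.86)]
turn [ 0.0009 -0.0001 -0.002 ] shift [ 1.2 -3.2  0.6] clock 3.3
```

View pics/w1.png

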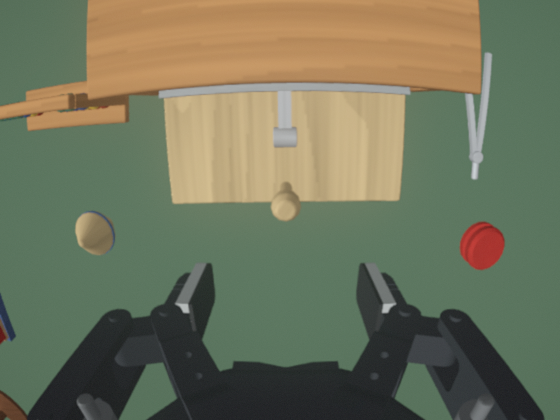

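The wrist view shows the knob at (286,205), centred between the fingers, with the tab straight behind it at (286,137). I'll descend and grip.

>>> step_arm(targets=[0,-2,30,0,0,0,0,0,35,0,0,0,0,0,35,0,0,0,0,0,20,0,0,0,0,0,7,0,0,0,0,0,0,0,0,0])

```text
clock: 3.9
eef_pos: [586.8, 88.0, 72.9]
orientation: [[0.985, 0.173, -0.001], [0.173, -0.985, -0.0], [-0.001, 0.0, -1.0]]
contact_force: [0.4, -0.1, 0.7]
finger_gap: 70.1
finger_force: 0.0
```

>>> step_arm(targets=[0,0,0,0,0,0,0,0,0,0,0,0,0,0,0,0,0,0,0,0,0,0,0,0,0,0,0,0,0,0,0,0,0,0,0,0,0,0,0,0,0,0,0,0,0,0,0,0], gripper=10, force=40)

```text
clock: 4.7
eef_pos: [588.4, 86.7, 75.0]
orientation: [[0.985, 0.172, 0.003], [0.172, -0.985, -0.003], [0.002, 0.003, -1.0]]
contact_force: [-0.4, -4.4, 6.1]
finger_gap: 22.0
finger_force: 38.9
```

>>> step_arm(targets=[-5,0,0,0,0,0,-10,0,0,0,0,0,-12,0,0,0,0,0,-12,0,0,0,0,0,-12,0,0,0,0,0,-12,0,0,0,0,0,-12,0,0,0,0,0,-12,0,0,0,0,0,-12,0,0,0,0,0,-8,0,0,0,0,0,-4,0,0,0,0,0,0,0,0,0,0,0])

```text
clock: 5.9
eef_pos: [479.6, 65.9, 74.9]
orientation: [[0.985, 0.171, 0.004], [0.171, -0.985, -0.004], [0.003, 0.005, -1.0]]
contact_force: [1.2, -9.2, 8.4]
finger_gap: 22.3
finger_force: 40.5
```

>>> step_arm(targets=[-4,0,0,0,0,0,-4,0,0,0,0,0,-4,0,0,0,0,0,-4,0,0,0,0,0,0,0,0,0,0,0])

```text
clock: 6.4
eef_pos: [464.4, 63.0, 74.9]
orientation: [[0.985, 0.171, 0.004], [0.171, -0.985, -0.004], [0.004, 0.005, -1.0]]
contact_force: [3.0, -11.1, 5.8]
finger_gap: 21.9
finger_force: 40.5
```

>>> step_arm(targets=[-3,1,0,0,0,0,-3,1,0,0,0,0,-3,0.5,0,0,0,0,-2,0,0,0,0,0,0,0,0,0,0,0])

```text
clock: 6.9
eef_pos: [454.1, 60.9, 74.9]
orientation: [[0.985, 0.173, 0.005], [0.173, -0.985, -0.001], [0.005, 0.002, -1.0]]
contact_force: [3.1, -5.3, 5.1]
finger_gap: 22.2
finger_force: 40.3
```

>>> step_arm(targets=[-2,0.5,0,0,0,0,-2,0,0,0,0,0,-2,0,0,0,0,0,-2,0,0,0,0,0,0,0,0,0,0,0])

```text
clock: 7.4
eef_pos: [448.6, 59.9, 74.9]
orientation: [[0.985, 0.173, 0.01], [0.173, -0.985, 0.001], [0.01, 0.001, -1.0]]
contact_force: [9.7, -3.4, -3.4]
finger_gap: 22.2
finger_force: 39.9
```

>>> step_arm(targets=[-2,0,0,0,0,0,-2,0,0,0,0,0,0,0,0,0,0,0])

```text
clock: 7.7
eef_pos: [448.5, 59.9, 75.1]
orientation: [[0.985, 0.173, 0.017], [0.173, -0.985, 0.003], [0.018, -0.0, -1.0]]
contact_force: [20.6, -2.9, -17.2]
finger_gap: 22.1
finger_force: 40.5
```

At the stop: 20 N and no more motion. I'll relax, release and rise.

>>> step_arm(targets=[3,0,0,0,0,0,1,0,0,0,0,0,0,0,0,0,0,0])

```text
clock: 8.0
eef_pos: [448.5, 59.9, 75.0]
orientation: [[0.985, 0.173, 0.009], [0.173, -0.985, 0.0], [0.009, 0.001, -1.0]]
contact_force: [8.1, -3.0, -0.5]
finger_gap: 22.0
finger_force: 41.9
```

>>> step_arm(targets=[0,0,0,0,0,0,0,0,0,0,0,0,0,0,0,0,0,0,0,0,0,0,0,0,0,0,-20,0,0,0,0,0,-35,0,0,0,0,0,-35,0,0,0,0,0,-30,0,0,0,0,0,-15,0,0,0,0,0,0,0,0,0], gripper=60)

```text
clock: 9.0
eef_pos: [445.0, 60.8, 210.3]
orientation: [[0.985, 0.174, 0.005], [0.174, -0.985, 0.0], [0.005, 0.001, -1.0]]
contact_force: [0.7, 0.2, -0.4]
finger_gap: 59.7
finger_force: 0.0
```

Run:
```python
from h import *
w=capture("wrist"); save(w,"w2.png");b=capture("top")
for p in (w,b):
  for q in ["tray_knob","lid_tab","lid"]:
    print(q,[(np.round(r["location"]).tolist(),round(r["score"],2)) for r in spot_point(q,p)[:2]])
s=read_state();print(s["eef_pos"],s["contact_force"])
k=np.array([448.5,59.9]);y=np.radians(10.4);print(k+55*np.array([np.cos(y),np.sin(y)]))
plan((448.5+54.1,59.9+9.9,71),10.4)
```

```text
tray_knob [([450.0, 62.0, 78.0], 0.55)]
lid_tab [([502.0, 75.0, 79.0], 0.91)]
lid [([504.0, 70.0, 76.0], 0.85)]
tray_knob [([502.0, 68.0, 82.0], 0.16)]
lid_tab [([501.0, 67.0, 78.0], 0.84)]
lid [([563.0, -162.0, -1.0], 0.69), ([503.0, 66.0, 74.0], 0.68)]
[443.41965725  60.48529918 207.43764522] [-0.43676956  0.87673901 -0.14649358]
[502.59643089  69.82855299]
turn [-0.0003  0.0017 -0.0066] shift [ 59.9   1.5 136.4] clock 9.4
```

View pics/w2.png

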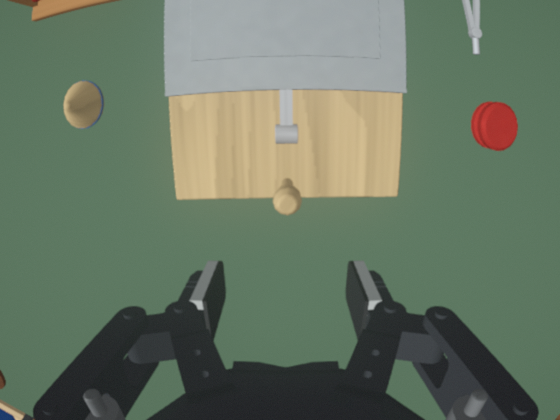

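The wrist view shows the tray out, the whole box front clear, the knob at (287,200) and the tab at (287,134). I'll move over the tab, descend and grip.

>>> step_arm(targets=[30,1,0,0,0,0,30,0.5,20,0,0,-0.006,0,0,35,0,0,0,0,0,35,0,0,0,0,0,28,0,0,0,0,0,14,0,0,0,0,0,4,0,0,0,0,0,0,0,0,0])

```text
clock: 10.2
eef_pos: [503.4, 69.6, 72.3]
orientation: [[0.984, 0.18, -0.0], [0.18, -0.984, 0.0], [-0.0, -0.0, -1.0]]
contact_force: [-0.4, -0.5, 0.9]
finger_gap: 59.9
finger_force: 0.0
```

>>> step_arm(targets=[0,0,0,0,0,0,0,0,0,0,0,0,0,0,0,0,0,0,0,0,0,0,0,0,0,0,0,0,0,0,0,0,0,0,0,0,0,0,0,0,0,0,0,0,0,0,0,0], gripper=8, force=35)

```text
clock: 11.0
eef_pos: [503.8, 70.3, 73.4]
orientation: [[0.984, 0.18, 0.002], [0.18, -0.984, 0.001], [0.002, -0.0, -1.0]]
contact_force: [-1.9, 1.9, 6.9]
finger_gap: 17.3
finger_force: 36.1
```

>>> step_arm(targets=[-1,0,-8,0,0,0,0.3,0,-10,0,0,0,1.3,0,-11.9,0,0,0,3.1,0,-14.7,0,0,0,4.3,0,-14.4,0,0,0,5.6,0,-13.9,0,0,0,0,0,0,0,0,0])

```text
clock: 11.7
eef_pos: [518.1, 73.0, 147.0]
orientation: [[0.984, 0.18, 0.004], [0.18, -0.984, 0.002], [0.004, -0.001, -1.0]]
contact_force: [1.6, 4.1, -3.8]
finger_gap: 17.2
finger_force: 34.4
```

>>> step_arm(targets=[6.8,0,-13.4,0,0,0,7.9,0,-12.7,0,0,0,9,0,-12,0,0,0,10,0,-11.2,0,0,0,11,0,-10.3,0,0,0,0,0,0,0,0,0])

```text
clock: 12.3
eef_pos: [560.2, 81.1, 204.8]
orientation: [[0.984, 0.18, -0.001], [0.18, -0.984, 0.001], [-0.001, -0.001, -1.0]]
contact_force: [-2.6, 4.5, -2.5]
finger_gap: 17.3
finger_force: 34.8
```

>>> step_arm(targets=[6,0,-4.7,0,0,0,5.8,0,-4.6,0,0,0,6.5,0,-4.3,0,0,0,6.1,0,-3.9,0,0,0,0,0,0,0,0,0,0,0,0,0,0,0])

```text
clock: 12.9
eef_pos: [582.4, 85.3, 220.9]
orientation: [[0.984, 0.181, -0.004], [0.181, -0.984, 0.001], [-0.004, -0.001, -1.0]]
contact_force: [-3.8, 4.0, 0.2]
finger_gap: 17.3
finger_force: 35.1
```

Run:
```python
from h import *
s=read_state();d=np.array(s["eef_pos"])-[503.8,70.3,73.4]
y=np.radians(10.4);dx=d[0]*np.cos(y)+d[1]*np.sin(y);print(s["eef_pos"],s["contact_force"],s["finger_gap"])
print("angle by pos",np.degrees(np.arctan2(d[2]-2,172-dx))+.67,"r",np.hypot(d[2]-2,172-dx))
a=capture("scene");b=capture("top");w=capture("wrist")
cv2.imwrite('pics/c.png',np.vstack([np.hstack([b["pixels"][80:290,120:400],a["pixels"][130:340,160:440]]),w["pixels"]])[:,:,::-1][:600])
for p in (a,b,w):
  for q in ["lid_tab","tray_knob","yoyo","top","abacus","compass"]:
    print(q,[(np.round(r["location"]).tolist(),round(r["score"],2)) for r in spot_point(q,p)[:1]])
```

```text
[582.37107374  85.27428506 220.94109983] [-3.7745605   3.99727445  0.15987884] 17.254927434211304
angle by pos 58.367377449038685 r 172.18961717375868
lid_tab [([581.0, 86.0, 220.0], 0.93)]
tray_knob [([451.0, 60.0, 77.0], 0.65)]
yoyo [([556.0, -160.0, 0.0], 0.76)]
top [([506.0, 294.0, -3.0], 0.75)]
abacus [([641.0, 342.0, 4.0], 0.94)]
compass [([714.0, -107.0, -1.0], 0.61)]
lid_tab []
tray_knob []
yoyo [([565.0, -160.0, -2.0], 0.56)]
top [([504.0, 291.0, 1.0], 0.77)]
abacus [([645.0, 341.0, -4.0], 0.63)]
compass [([714.0, -105.0, -0.0], 0.82)]
lid_tab [([581.0, 90.0, 223.0], 0.79)]
tray_knob [([449.0, 64.0, 79.0], 0.55)]
yoyo [([563.0, -158.0, -7.0], 0.77)]
top [([503.0, 292.0, -0.0], 0.87)]
abacus [([640.0, 343.0, 2.0], 0.8)]
compass [([716.0, -114.0, -0.0], 0.64)]
```

View pics/c.png

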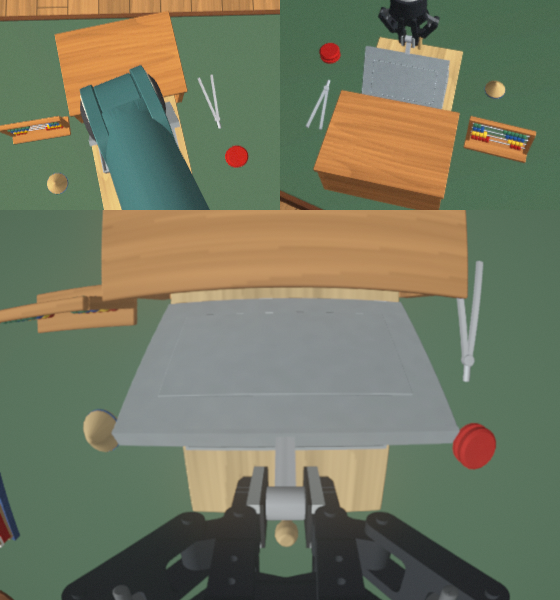

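The scene view shows the lid standing up, held by the tab, with the tray out and the bystanders in place. By position the lid is at 58.4°, so I'll nudge it slightly and check that it is steady.

>>> step_arm(targets=[1.5,0,-1.5,0,0,0,1.5,0,-1.5,0,0,0,0,0,0,0,0,0,0,0,0,0,0,0,0,0,0,0,0,0])

```text
clock: 14.45
eef_pos: [585.5, 85.9, 223.1]
orientation: [[0.984, 0.181, -0.004], [0.181, -0.984, 0.001], [-0.004, -0.002, -1.0]]
contact_force: [-0.2, 5.6, -4.9]
finger_gap: 17.3
finger_force: 34.5
```

>>> step_arm(targets=[0,0,0,0,0,0,0,0,0,0,0,0,0,0,0,0,0,0,0,0,0,0,0,0,0,0,0,0,0,0,0,0,0,0,0,0,0,0,0,0,0,0,0,0,0,0,0,0])

```text
clock: 15.25
eef_pos: [585.5, 85.9, 223.1]
orientation: [[0.984, 0.181, -0.004], [0.181, -0.984, 0.001], [-0.004, -0.002, -1.0]]
contact_force: [-0.3, 6.4, -5.8]
finger_gap: 17.2
finger_force: 34.5
```

Run:
```python
from h import *
s=read_state();d=np.array(s["eef_pos"])-[503.8,70.3,73.4]
y=np.radians(10.4);dx=d[0]*np.cos(y)+d[1]*np.sin(y);print(s["eef_pos"],s["contact_force"],s["finger_gap"])
print("angle",np.degrees(np.arctan2(d[2]-2,172-dx))+.67,"r",np.hypot(d[2]-2,172-dx),s["clock"])
for n in("scene","wrist"):
  p=capture(n);print([np.round(spot_point(q,p)[0]["location"],1) for q in("tray_knob","lid_tab")])
```

```text
[585.47631573  85.89070138 223.08050598] [-0.32446635  6.43750116 -5.75962281] 17.22757447244196
angle 59.6370344728742 r 172.34862145085452 15.25
[array([450.1,  60.9,  79.9]), array([583.3,  87.3, 224. ])]
[array([449.7,  59.3,  78.5]), array([585.4,  88.2, 224.9])]
```

The lid is steady at about 60° and the tray is at its stop.

```bash
python3 -c "
from plant import *
print(close_job())"
```

```text
the job is handed in; nothing more can be done
None
```

The tray is pulled out to its stop and left there. The cash box's lid is held steady by its tab at about 60° (59.6° worked out from the gripper's position), the bystanders showed no movement in the images, and the job was handed in at about 15 s.

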